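Unbar the vial carrier and unload it

TASK

Lift the retaining bar up out of its two open brackets on the vial carrier, keeping it roughly level and leaving both vials in their pockets, and lay it on the free worktop, clear of the carrier. Then take the two vials out of the carrier and stand both upright on the sunken floor of the white foam tray. Set everything down without dropping it, never tip a vial over, and leave the loose tape roll and the small beaker where they are.

Things in the scene. Friction and masses are not known exactly. Their poses are not given: they have to be found in the camera images.
- carrier: Vial carrier, fixed to the worktop: grey base plate 70 (x) x 226 (y) x 6 mm with a grey nest block and two brackets. Origin: centre of the underside, on the worktop; y runs along the bar, z up. The worktop on its robot side is free: the bar, kept parallel, can be laid with its middle 0.14 m nearer the robot (world x) than the carrier's.
- pocket_left (a point): Floor centre of one pocket (carrier y +45 mm, x 0), 6 mm above the worktop: round, 27 mm wide, 12 mm deep, in the grey nest block 54 (x) x 140 (y) mm whose top is 18 mm above the worktop. The other pocket is alike at carrier y -45 mm. A vial stands in each.
- slot_left (a point): Floor centre of the slot of one bracket (carrier y +95 mm), 60 mm above the worktop. Bracket: aluminium plate 8 mm thick (y), 44 mm wide (x), 84 mm high; slot 20 mm wide (x), 24 mm deep, open at the top. The other bracket is alike at carrier y -95 mm. The bar lies in both slots.
- bar_tab (a point): Point in the grip tab, middle of the bar, 25 mm above the bar's underside (so 85 mm above the worktop at the start); x across, y along the bar, z up. The black tab is 16 mm wide (x), 40 mm long (y) and stands from 8 to 38 mm above the bar's underside.
- bar: Loose aluminium retaining bar, 16 mm wide (x), 228 mm long (y) over all, 10 mm thick, 0.1 to 0.21 kg, lying in both slots above the vials. At each end, just outside the bracket, a cross-head 36 mm wide (x), 8 mm long, 10 mm thick; set on a flat surface the bar stands steadily on them, tab up. Origin: middle of the underside.
- vial_tall_centre (a point): Loose closed vial with a white cap, 22 mm in diameter, 52 mm high (cap: the top 11 mm, 20 mm across), 30 g, standing in either pocket. Point: its centre, 26 mm above its underside; z along the vial, up. Its top is 2 mm below the bar.
- vial_short_centre (a point): Loose closed vial with a white cap, 24 mm in diameter, 46 mm high (cap: the top 10 mm, 21 mm across), 30 g, standing in the other pocket. Point: its centre, 23 mm above its underside; z along the vial, up.
- tray: White foam packing tray, fixed on the worktop, 100 (x) x 144 (y) mm, rim 56 mm above the worktop. Its sunken flat floor, 72 (x) x 116 (y) mm, lies 40 mm above the worktop, 16 mm below the rim. Origin: centre of the underside, on the worktop; z up. Vials gripped by the cap keep fingers above the rim. Behind it a ledge 0.49 m high fills world x > 0.56, y < -0.06 m: keep the wrist clear.
- tape_roll_centre (a point): Bystander: loose tape roll lying flat, 52 mm in diameter, 19 mm high. Point: its centre. Leave it alone.
- beaker_small_centre (a point): Bystander: loose clear beaker, 58 mm in diameter, 62 mm high. Point: its centre. Leave it alone.

How it is judged:
By the outcome, as a careful person would: the job done as asked, in the order asked, and still so for the second after the job is handed in, with the robot touching nothing.
It also fails if it takes over 72 s, if anything falls off the work surface, if the arm or the gripper's body presses on something with over 40 N, if the wrist force passes 120 N, or if a joint passes its speed limit or range.

ROBOT

A 6-joint arm with a two-finger parallel gripper is mounted at the origin on a cart in front of the work surface, level with it; the furniture and walls round the work are solid. World frame = base frame: x ahead of the robot, y to its left, z up, the work surface at z = 0. Lengths are in m, angles in rad, forces in N, time in s.
With the tool pointing down it reaches from about 0.375 to 0.9 m from the base axis. Payload 3.1 kg.
Tool frame: the origin (TCP) lies where the fingers leave the gripper's body, on its centre line; the fingertips stand 73 mm ahead of it and the grasp point (between the pads) lies 54 mm ahead of it; z points along the fingers, y is the line along which they close (so a half turn about z gives the same grasp; the last joint's range is limited). The gripper opens to 85 mm and grips with 20 to 120 N. Pads are 22 mm wide; open, the fingers measure 114 mm over their backs; the gripper's body (76 mm by 85 mm) begins 54 mm behind the grasp point. The pads swing forward as they close: fully open they stand 13 mm farther back than shut.
Start: joints at [0.927, 0.527, 1.433, -0, 1.181, -0.178], TCP at [0.28, 0.559, 0.304] pointing down, gripper open.
Joint ranges: [-3.08, 3.08], [-0.75, 2.2], [0.22, 2.44], [-1.43, 4.57], [0, 2.65], [-2.85, 2.85]. Speed limits (rad/s): [2.79, 2.79, 3.14, 3.14, 3.14, 3.14].

INTERFACE

Orientations are given as a unit quaternion [x, y, z, w].
In Python, from station import manip gives the robot as it stands.
- The arm moves only by the shell command python3 -m crank 'ROWS' [FORCE]. ROWS is JSON, a list of rows, each an object with "dp": the shift along the tool's x, y, z normalised to -1 to 1, where 1 is 50 cm, a list of three; "delta_rot": the turn, a rotation vector about the tool's x, y, z normalised to -1 to 1, where 1 is 2 pi rad, a list of three; "fingers": the opening, from -1 (shut) to 1 (fully open). A call has 1 to 12 rows; each row shifts and turns the commanded pose from where the row before left it, along the tool's axes as they then stand; what a row does not reach is not made up. A row lasts 1/12 s, in which the tool goes at most 41.7 mm and 7.16 degrees, less where a joint would pass 70% of its speed; a pose out of reach is approached as far as the arm can. A call with a number of a shift or a turn outside -1 to 1 is refused whole. A call with a gripper value outside its range is refused whole. The fingers move at their own pace and stop on an object; FORCE is the grip in N (left out, the last holds). Time passes only in rows, so rows that do not move let the fingers close. It gives the time, the measured TCP pose, the force, the opening and the grip force at its end, in the units of the state.
- manip.sense(): the state, without advancing time (a new reading comes with each control period).
- manip.snapshot(name): name is "side" or "top"; returns (picture, depth): 384x512x3 uint8, red, green, blue; 384x512 float32, m along the optical axis (not along the pixel's ray), 0 where there is no reading.
- manip.camera_model(name): a dict with "fx", "fy", "cx", "cy" (pixels), "origin" and "attitude" of the camera in the world. Camera axes: x right, y up, looking along -z (the intrinsics and any distortion apply to the point x, -y, -z); pixel columns grow to the right and rows downward; lengths in m; the calibration is good to about 2 mm. A picture is of the moment at which its call begins. camera_model takes no time and is no camera call.
- manip.sign_off(): hands the job in; it is judged then, once.
The state is a dict: "t": time; "q": joint angles; "qd": joint speeds; "tau": joint torques, N m; "tcp_pos": TCP position; "tool_rot": TCP orientation; "force": force on the tool from outside, world axes, zero at the start; "ft_torque": the same for the moment, N m; "finger_gap": opening from 0.0 (shut) to 1.0 (fully open); "gripper_force": force on a finger pad.
Only numpy, scipy, OpenCV 4.12 (cv2) and the standard library are available. Lean on these libraries where they do the work, as an engineer would, in place of code of your own. Each camera call takes 0.05 s, during which the arm holds its last target. There are 200 camera calls.

## Working session

There is one attempt and no reset: what is moved stays moved. The work goes in short steps, Python scripts to look and compute and a shell command to move; the robot and the scene stay as the last step left them, time stands still between calls to the robot, and variables do not carry over. Pictures are saved under pics/ and viewed, at most 10 in all, crops included, and the job is handed in when it is done.

```bash
ls; mkdir -p pics
python3 - <<'E'
from station import manip
import cv2,numpy as np
for n in("side","top"):
    p,d=manip.snapshot(n); cv2.imwrite(f"pics/{n}0.png",p[:,:,::-1]); np.save(f"pics/{n}0.npy",d)
    print(n,manip.camera_model(n))
s=manip.sense();print(s)
E
```

```text
pics
side {'fx': 411.5612001867662, 'fy': 411.5612001867662, 'cx': 258.41197610671225, 'cy': 192.32468004986868, 'origin': array([-0.00168025,  0.95230029,  0.54914135]), 'attitude': array([-0.14303846,  0.51330868,  0.81303344, -0.23458649])}
top {'fx': 402.0539932600298, 'fy': 402.0539932600298, 'cx': 257.57453563138654, 'cy': 191.86517913961214, 'origin': array([0.49301591, 0.10737085, 1.36298955]), 'attitude': array([-0.00366873,  0.01573404,  0.71318903, -0.70078555])}
{'t': 0.1, 'q': array([ 9.27512116e-01,  5.28416748e-01,  1.43379026e+00,  1.46679927e-06,
        1.18138012e+00, -1.78479948e-01]), 'qd': array([ 0.00055781, -0.00176786, -0.00178949,  0.00176471,  0.00088176,
        0.00102352]), 'tau': array([-3.00928502e-05, -4.43309784e+01, -1.78584784e+01, -1.68075630e-04,
        3.86141488e-03, -3.66626443e-05]), 'tcp_pos': array([0.27980936, 0.55830181, 0.30299945]), 'tool_rot': array([ 2.30315896e-01,  9.73115406e-01, -9.13966059e-04, -3.98936807e-04]), 'force': array([-0.03870628,  0.07900867,  0.33217757]), 'ft_torque': array([-0.00102568, -0.03792979, -0.00716271]), 'gripper_force': 0.0, 'finger_gap': 0.9994365671647292}
```

View pics/top0.png

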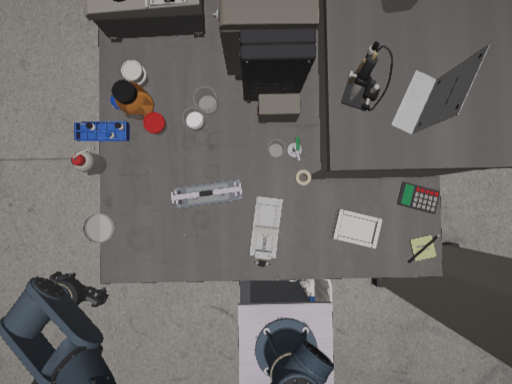

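View pics/side0.png

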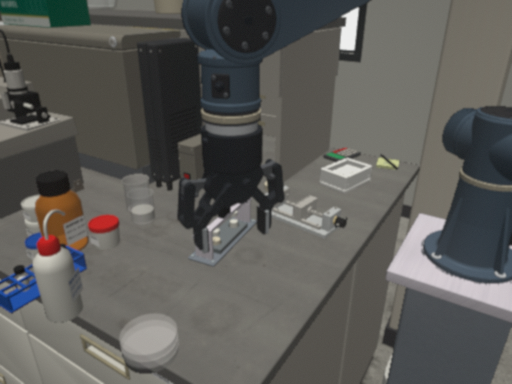

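The top view shows the carrier with the bar at (207,194), the tray at (358,229), the tape roll at (304,177), the beaker near (276,150), and an unlisted clamp fixture at (266,229). The side view shows the gripper partly hiding the carrier, around (225,235).

```bash
cat > h.py <<'E'
import numpy as np,cv2
from scipy.spatial.transform import Rotation as R
from station import manip
def ray(n,u,v):
    c=manip.camera_model(n); u=np.asarray(u,float);v=np.asarray(v,float)
    d=np.stack([(u-c['cx'])/c['fx'],-(v-c['cy'])/c['fy'],-np.ones_like(u)],-1)
    return np.array(c['origin']),d@R.from_quat(c['attitude']).as_matrix().T
def plane(n,u,v,z):
    o,d=ray(n,u,v); return o+d*((z-o[2])/d[...,2])[...,None]
def cloud(n,dep):
    v,u=np.mgrid[:384,:512]; o,d=ray(n,u,v); P=o+d*dep[...,None]; P[dep==0]=np.nan; return P
E
python3 - <<'E'
from h import *
d=np.load('pics/top0.npy');P=cloud('top',d);Z=P[...,2]
for nm,(u0,u1,v0,v1) in dict(carrier=(165,250,170,215),clamp=(245,290,190,270),tray=(325,390,200,255),tape=(292,316,165,190),beak=(262,305,135,162)).items():
    q=P[v0:v1,u0:u1].reshape(-1,3);z=q[:,2]
    print(nm,'zpct',np.nanpercentile(z,[1,10,50,90,99]).round(3))
    m=z>0.012
    if m.sum(): print('  xy range',np.nanmin(q[m],0).round(3),np.nanmax(q[m],0).round(3))
im=cv2.imread('pics/top0.png')
a=cv2.resize(im[165:220,160:255],None,fx=8,fy=8,interpolation=cv2.INTER_CUBIC);cv2.imwrite('pics/c1.png',a)
b=cv2.resize(im[135:275,240:400],None,fx=4,fy=4,interpolation=cv2.INTER_CUBIC);cv2.imwrite('pics/c2.png',b)
E
```

```text
carrier zpct [-0.007 -0.003  0.002  0.067  0.097]
  xy range [0.49  0.138 0.012] [0.568 0.364 0.102]
clamp zpct [-0.006 -0.003  0.004  0.058  0.064]
  xy range [0.286 0.006 0.012] [0.516 0.113 0.071]
tray zpct [-0.006 -0.003  0.003  0.054  0.059]
  xy range [ 0.342 -0.318  0.012] [ 0.468 -0.157  0.064]
tape zpct [-0.007 -0.003  0.001  0.02   0.072]
  xy range [ 0.553 -0.11   0.012] [ 0.604 -0.045  0.095]
beak zpct [-0.006 -0.003  0.002  0.063  0.104]
  xy range [ 0.629 -0.058  0.013] [0.702 0.049 0.108]
```

View pics/c1.png

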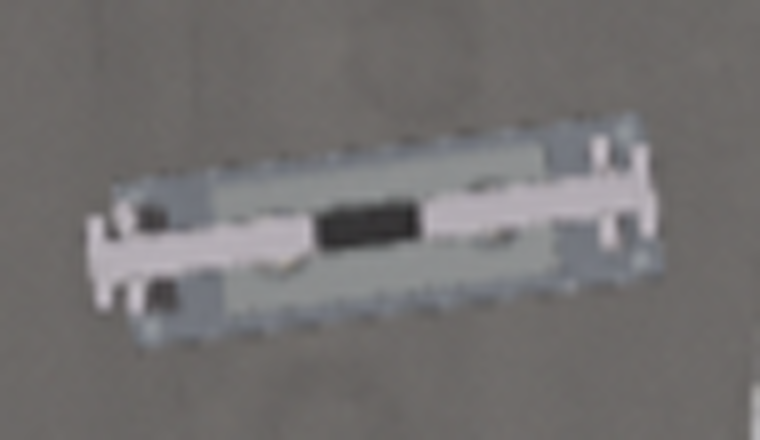

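View pics/c2.png

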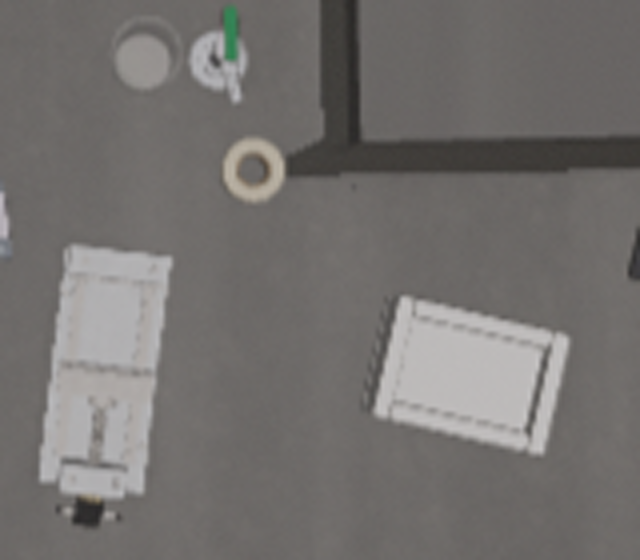

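The carrier crop shows the black tab at about (206,193), with the bar ends at (173,197) and (240,188). The second crop shows the tray with its outer corners near (340,209), (382,219), (375,248) and (334,238).

Run:
```python
from h import *
im=cv2.imread('pics/top0.png').astype(int);d=np.load('pics/top0.npy');P=cloud('top',d)
def rect(pts):
    c,s,a=cv2.minAreaRect(np.float32(pts[:,:2]*1000)); 
    if s[0]>s[1]: s=s[::-1];a-=90
    return np.round(c,1),np.round(s,1),round(a,1)
def msk(m,u0,u1,v0,v1):
    o=np.zeros(m.shape,bool);o[v0:v1,u0:u1]=m[v0:v1,u0:u1];return o
def big(m):
    n,l,st,_=cv2.connectedComponentsWithStats(m.astype(np.uint8));return l==1+np.argmax(st[1:,4])
def pix(m,z):
    v,u=np.nonzero(m);return plane('top',u,v,z)
g=im.max(2)
tab=big(msk(g<75,192,220,184,202)); q=pix(tab,.098); print('tab',q.mean(0),rect(q))
bar=big(msk((im.min(2)>150)|tab,165,250,170,215));
q=pix(bar,.07);print('bar',q.mean(0),rect(q))
v,u=np.nonzero(bar);
qq=(q-q.mean(0))[:,:2];w,V=np.linalg.eigh(qq.T@qq);print('bar yaw',np.degrees(np.arctan2(*(V[:,1]*np.sign(V[1,1]))[[0,1]])))
# carrier base: bluish vs worktop + all
hsv=cv2.cvtColor(im.astype(np.uint8),cv2.COLOR_BGR2HSV)
base=big(msk((im[...,0]-im[...,2]>4)&(g>90),165,250,170,215)); q=pix(base,.006);print('base',rect(q),base.sum())
tray=big(msk((g>150)&(d>0),325,390,200,255)); q=pix(tray,.056);print('tray',rect(q))
fl=msk(abs(P[...,2]-.04)<.006,345,375,215,243);
tp=big(msk((im[...,2]-im[...,0]>15)&(g>110),292,316,165,190));q=pix(tp,.019);print('tape',rect(q))
# side view check
S=cv2.imread('pics/side0.png').astype(int)
cm=manip.camera_model('side')
def proj(p):
    c=R.from_quat(cm['attitude']).inv().apply(np.array(p)-cm['origin']);return cm['cx']+cm['fx']*c[0]/-c[2],cm['cy']-cm['fy']*c[1]/-c[2]
for p in [(.52,.26,.098),(.5,.37,.07)]:print(proj(p))
```

```text
tab [0.52730842 0.24956916 0.098     ] (array([526.8, 249.1]), array([12.6, 34.5]), -1.0)
bar [0.5370482  0.17876248 0.07      ] (array([540.8, 183. ]), array([41.8, 89.9]), -1.0)
bar yaw -7.370399236943647
base (array([506.6, 248.1]), array([ 27.1, 223.8]), 6.4) 265
tray (array([ 404. , -238.6]), array([100.2, 142.3]), -14.5)
tape (array([577. , -67.5]), array([47. , 50.5]), -1.0)
(np.float64(224.20668742548924), np.float64(206.34638788737573))
(np.float64(201.97274186749397), np.float64(239.88777270553672))
```

```bash
python3 - <<'E'
from h import *
im=cv2.imread('pics/top0.png').astype(int);g=im.max(2)
roi=np.zeros(g.shape,bool);roi[172:206,166:246]=1
m=(roi&(im.min(2)>140)); v,u=np.nonzero(m); q=plane('top',u,v,.07)
print('n',m.sum(),rect:=cv2.minAreaRect(np.float32(q[:,:2]*1000)))
# bar midline, between brackets only
t=(u>182)&(u<230);c=np.polyfit(q[t,1],q[t,0],1);print('line slope yaw',-np.degrees(np.arctan(c[0])),'x at y=.25',np.polyval(c,.25))
s=(q[:,1]-.25)*np.cos(np.arctan(c[0]))+(q[:,0]-np.polyval(c,.25))*np.sin(np.arctan(c[0]));print('along extents',s.min(),s.max())
# base silhouette: non-worktop by saturation/brightness difference
wt=np.median(im[206:214,180:240].reshape(-1,3),0);print(wt)
df=np.abs(im-wt).sum(2)>45; b=roi&df; b=cv2.morphologyEx(b.astype(np.uint8),cv2.MORPH_CLOSE,np.ones((3,3)))
v,u=np.nonzero(b);q=plane('top',u,v,.006);print('base-ish',cv2.minAreaRect(np.float32(q[:,:2]*1000)))
E
cat > st.py <<'E'
from h import *
s=manip.sense();r=R.from_quat(s['tool_rot']).as_matrix()
T=s['tcp_pos'];print('t',s['t'],'tcp',T.round(4),'grasp',(T+.054*r[:,2]).round(4),'y-axis yaw',np.degrees(np.arctan2(r[1,1],r[0,1])).round(1),'z',r[:,2].round(3),'gap',round(s['finger_gap'],3),'gf',round(s['gripper_force'],1),'F',s['force'].round(1),'q6',s['q'].round(2))
import sys
if len(sys.argv)>1:  # target grasp point + y-axis yaw
    a=list(map(float,sys.argv[1:])); y=np.radians(a[3]); 
    yy=np.array([np.cos(y),np.sin(y),0]);zz=np.array([0,0,-1.]);Rt=np.stack([np.cross(yy,zz),yy,zz],1)
    if (Rt[:,1]@r[:,1])<0: Rt[:,:2]*=-1
    rv=R.from_matrix(r.T@Rt).as_rotvec(); tgt=np.array(a[:3])-.054*zz
    print('dp tool mm (current axes)',(r.T@(tgt-T)*1000).round(1),'units',(r.T@(tgt-T)/.5).round(4),'rot deg',np.degrees(rv).round(2),'units',(rv/2/np.pi).round(4))
    print('dp in target axes units',(Rt.T@(tgt-T)/.5).round(4))
E
python3 st.py .527 .25 .25 7.4
```

```text
n 480 ((530.3170166015625, 250.93719482421875), (51.86250686645508, 226.1978302001953), 4.439998149871826)
line slope yaw 5.265463065126232 x at y=.25 0.5279038714446121
along extents -0.11236643244101828 0.11396243848656618
[103. 105. 108.]
base-ish ((526.79833984375, 256.41949462890625), (70.70673370361328, 240.97706604003906), 6.648748397827148)
t 0.1 tcp [0.2798 0.5583 0.303 ] grasp [0.2797 0.5582 0.249 ] y-axis yaw 63.4 z [-0.001 -0.002 -1.   ] gap 0.999 gf 0.0 F [-0.   0.1  0.3] q6 [ 0.93  0.53  1.43  0.    1.18 -0.18]
dp tool mm (current axes) [-359.2 -164.8   -0.8] units [-0.7183 -0.3296 -0.0016] rot deg [-1.100e-01  4.000e-02  5.597e+01] units [-3.000e-04  1.000e-04  1.555e-01]
dp in target axes units [-0.6751  0.4108 -0.002 ]
```

```bash
python3 -m crank '[{"dp":[-0.06,-0.0275,0],"delta_rot":[0,0,0],"fingers":0},{"dp":[-0.06,-0.0275,0],"delta_rot":[0,0,0],"fingers":0},{"dp":[-0.06,-0.0275,0],"delta_rot":[0,0,0],"fingers":0},{"dp":[-0.06,-0.0275,0],"delta_rot":[0,0,0],"fingers":0},{"dp":[-0.06,-0.0275,0],"delta_rot":[0,0,0],"fingers":0},{"dp":[-0.06,-0.0275,0],"delta_rot":[0,0,0],"fingers":0},{"dp":[-0.06,-0.0275,0],"delta_rot":[0,0,0],"fingers":0},{"dp":[-0.06,-0.0275,0],"delta_rot":[0,0,0],"fingers":0},{"dp":[-0.06,-0.0275,0],"delta_rot":[0,0,0],"fingers":0},{"dp":[-0.06,-0.0275,0],"delta_rot":[0,0,0],"fingers":0},{"dp":[-0.06,-0.0275,0],"delta_rot":[0,0,0],"fingers":0},{"dp":[-0.06,-0.0275,0],"delta_rot":[0,0,0],"fingers":0}]' 40
python3 -m crank '[{"dp":[0,0,0],"delta_rot":[0,0,0.0195],"fingers":0},{"dp":[0,0,0],"delta_rot":[0,0,0.0195],"fingers":0},{"dp":[0,0,0],"delta_rot":[0,0,0.0195],"fingers":0},{"dp":[0,0,0],"delta_rot":[0,0,0.0195],"fingers":0},{"dp":[0,0,0],"delta_rot":[0,0,0.0195],"fingers":0},{"dp":[0,0,0],"delta_rot":[0,0,0.0195],"fingers":0},{"dp":[0,0,0],"delta_rot":[0,0,0.0195],"fingers":0},{"dp":[0,0,0],"delta_rot":[0,0,0.0195],"fingers":0},{"dp":[0,0,0],"delta_rot":[0,0,0],"fingers":0},{"dp":[0,0,0],"delta_rot":[0,0,0],"fingers":0}]'
python3 st.py .527 .251 .16 6.5
```

```text
t: 1.1
tcp_pos: [0.5285, 0.2483, 0.3035]
tool_rot: [0.23, 0.973, -0.0, -0.0]
force: [-0.8, 0.3, -0.8]
finger_gap: 0.501
gripper_force: 0.0
t: 1.93
tcp_pos: [0.5277, 0.2498, 0.3035]
tool_rot: [0.66, 0.751, -0.0, -0.0]
force: [0.1, -1.0, -0.6]
finger_gap: 0.504
gripper_force: 0.0
t 1.9333 tcp [0.5277 0.2498 0.3035] grasp [0.5277 0.2498 0.2495] y-axis yaw 7.4 z [-0.001 -0.    -1.   ] gap 0.504 gf 0.0 F [ 0.1 -1.  -0.6] q6 [ 0.25  0.47  1.54 -0.    1.13  0.12]
dp tool mm (current axes) [ 1.3 -0.5 89.5] units [ 0.0026 -0.001   0.1791] rot deg [-0.05  0.01  0.89] units [-0.0001  0.      0.0025]
dp in target axes units [ 0.0026 -0.0012  0.1791]
```

```bash
python3 -m crank '[{"dp":[0.002,-0.001,0.04],"delta_rot":[0,0,0.0025],"fingers":0},{"dp":[0,0,0.04],"delta_rot":[0,0,0],"fingers":0},{"dp":[0,0,0.04],"delta_rot":[0,0,0],"fingers":0},{"dp":[0,0,0.04],"delta_rot":[0,0,0],"fingers":0},{"dp":[0,0,0.04],"delta_rot":[0,0,0],"fingers":0},{"dp":[0,0,0.04],"delta_rot":[0,0,0],"fingers":0},{"dp":[0,0,0.04],"delta_rot":[0,0,0],"fingers":0},{"dp":[0,0,0.04],"delta_rot":[0,0,0],"fingers":0},{"dp":[0,0,0.005],"delta_rot":[0,0,0],"fingers":0},{"dp":[0,0,0],"delta_rot":[0,0,0],"fingers":0},{"dp":[0,0,0],"delta_rot":[0,0,0],"fingers":0}]'
python3 st.py .527 .251 .087 6.5
python3 - <<'E'
from h import *
a,_=manip.snapshot('top');b,_=manip.snapshot('side')
cv2.imwrite('pics/g1.png',cv2.resize(np.hstack([a[160:230,160:260],b[160:270,170:290][:70*110//70].copy()[:70]*0 if 0 else cv2.resize(b[160:270,170:290],(109,70*1)) ])[:,:,::-1],None,fx=3.5,fy=3.5))
cv2.imwrite('pics/g1.png',cv2.resize(b[150:290,150:310,::-1],None,fx=4,fy=4,interpolation=cv2.INTER_CUBIC))
E
```

```text
t: 2.85
tcp_pos: [0.5278, 0.2509, 0.1419]
tool_rot: [0.667, 0.745, 0.0, 0.0]
force: [0.2, 0.6, 0.0]
finger_gap: 0.497
gripper_force: 0.0
t 2.85 tcp [0.5278 0.2509 0.1419] grasp [0.5278 0.2509 0.0879] y-axis yaw 6.4 z [ 0.001  0.    -1.   ] gap 0.497 gf 0.0 F [0.2 0.6 0. ] q6 [ 0.25  0.7   1.66 -0.    0.78  0.14]
dp tool mm (current axes) [ 0.2 -0.7  0.9] units [ 0.0004 -0.0015  0.0018] rot deg [ 0.04 -0.   -0.12] units [ 0.0001 -0.     -0.0003]
dp in target axes units [ 0.0004 -0.0015  0.0018]
```

View pics/g1.png

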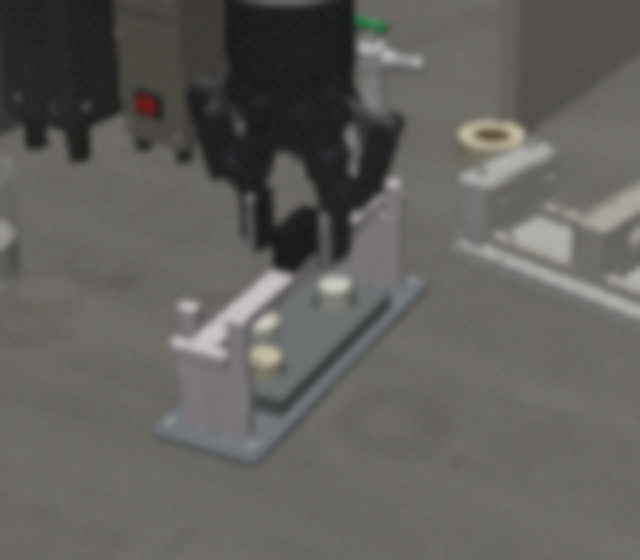

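The side view (crop ×4) shows the two fingers either side of the black tab, at crop (295,240). Both vials are visible under the bar, so I'll grip.

```bash
python3 -m crank '[{"dp":[0,0,0],"delta_rot":[0,0,0],"fingers":-1},{"dp":[0,0,0],"delta_rot":[0,0,0],"fingers":-1},{"dp":[0,0,0],"delta_rot":[0,0,0],"fingers":-1},{"dp":[0,0,0],"delta_rot":[0,0,0],"fingers":-1},{"dp":[0,0,0],"delta_rot":[0,0,0],"fingers":-1},{"dp":[0,0,0],"delta_rot":[0,0,0],"fingers":-1},{"dp":[0,0,0],"delta_rot":[0,0,0],"fingers":-1},{"dp":[0,0,0],"delta_rot":[0,0,0],"fingers":-1}]' 60
python3 -m crank '[{"dp":[0,0,-0.006],"delta_rot":[0,0,0],"fingers":-1},{"dp":[0,0,-0.01],"delta_rot":[0,0,0],"fingers":-1},{"dp":[0,0,-0.01],"delta_rot":[0,0,0],"fingers":-1},{"dp":[0,0,-0.012],"delta_rot":[0,0,0],"fingers":-1},{"dp":[0,0,-0.012],"delta_rot":[0,0,0],"fingers":-1},{"dp":[0,0,-0.02],"delta_rot":[0,0,0],"fingers":-1},{"dp":[0,0,-0.02],"delta_rot":[0,0,0],"fingers":-1},{"dp":[0,0,-0.03],"delta_rot":[0,0,0],"fingers":-1},{"dp":[0,0,0],"delta_rot":[0,0,0],"fingers":-1}]'
python3 st.py .388 .251 .15 6.5
```

```text
t: 3.62
tcp_pos: [0.5278, 0.2509, 0.1426]
tool_rot: [0.667, 0.745, 0.001, 0.001]
force: [-1.0, 0.1, 6.6]
finger_gap: 0.174
gripper_force: 59.4
t: 4.37
tcp_pos: [0.529, 0.2513, 0.2048]
tool_rot: [0.667, 0.745, 0.003, 0.002]
force: [0.6, 0.9, -0.2]
finger_gap: 0.178
gripper_force: 58.6
t 4.3667 tcp [0.529  0.2513 0.2048] grasp [0.5293 0.2514 0.1508] y-axis yaw 6.3 z [ 0.006  0.002 -1.   ] gap 0.178 gf 58.6 F [ 0.6  0.9 -0.2] q6 [0.25 0.6  1.63 0.   0.91 0.14]
dp tool mm (current axes) [ 1.520e+01 -1.401e+02 -1.000e-01] units [ 3.040e-02 -2.803e-01 -2.000e-04] rot deg [ 0.36 -0.05 -0.18] units [ 0.001  -0.0001 -0.0005]
dp in target axes units [ 0.0313 -0.2802  0.0015]
```

```bash
python3 -m crank '[{"dp":[0.0038,-0.02,0],"delta_rot":[0.001,0,0],"fingers":-1},{"dp":[0.0038,-0.04,0],"delta_rot":[0,0,0],"fingers":-1},{"dp":[0.0038,-0.04,0],"delta_rot":[0,0,0],"fingers":-1},{"dp":[0.0038,-0.04,0],"delta_rot":[0,0,0],"fingers":-1},{"dp":[0.0038,-0.04,0],"delta_rot":[0,0,0],"fingers":-1},{"dp":[0.0038,-0.04,0],"delta_rot":[0,0,0],"fingers":-1},{"dp":[0.0038,-0.04,0],"delta_rot":[0,0,0],"fingers":-1},{"dp":[0.0038,-0.02,0],"delta_rot":[0,0,0],"fingers":-1},{"dp":[0,0,0],"delta_rot":[0,0,0],"fingers":-1},{"dp":[0,0,0],"delta_rot":[0,0,0],"fingers":-1}]'
python3 st.py .388 .251 .028 6.5
python3 - <<'E'
from h import *
a,d=manip.snapshot('top');b,_=manip.snapshot('side');np.save('pics/t2.npy',d);cv2.imwrite('pics/t2.png',a[:,:,::-1]);cv2.imwrite('pics/s2.png',b[:,:,::-1])
A=cv2.resize(a[165:265,150:270],(480,400));B=cv2.resize(b[170:290,170:266],(320,400))
cv2.imwrite('pics/v2.png',np.hstack([A,B])[:,:,::-1])
E
```

```text
t: 5.2
tcp_pos: [0.3866, 0.2507, 0.2022]
tool_rot: [0.667, 0.745, -0.002, -0.002]
force: [0.1, 0.8, -1.5]
finger_gap: 0.174
gripper_force: 58.7
t 5.2 tcp [0.3866 0.2507 0.2022] grasp [0.3863 0.2507 0.1482] y-axis yaw 6.4 z [-0.005 -0.001 -1.   ] gap 0.174 gf 58.7 F [ 0.1  0.8 -1.5] q6 [0.33 0.48 1.93 0.   0.73 0.22]
dp tool mm (current axes) [1.000e-01 2.100e+00 1.202e+02] units [2.000e-04 4.100e-03 2.404e-01] rot deg [-0.32 -0.01 -0.15] units [-0.0009 -0.     -0.0004]
dp in target axes units [2.000e-04 2.800e-03 2.404e-01]
```

View pics/v2.png

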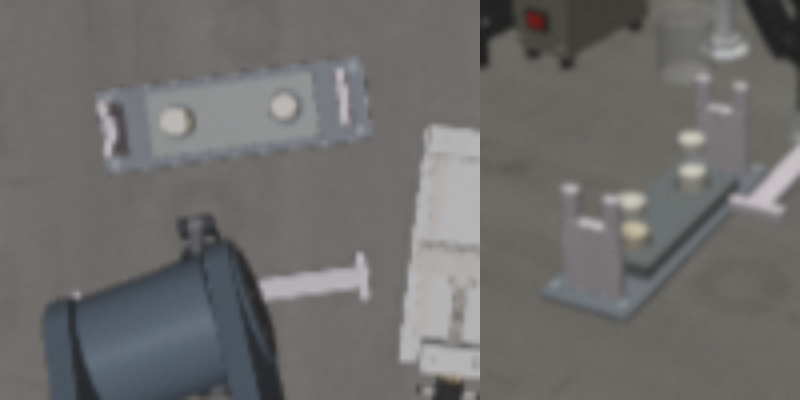

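The left half (top view) shows the bar lifted level and the carrier with its two vial caps at crop (177,121) and (285,105). The right half (side view) shows both vials still in their pockets. Next I'll lower the bar.

```bash
python3 -m crank '[{"dp":[0,0.003,0.02],"delta_rot":[-0.001,0,0],"fingers":-1},{"dp":[0,0,0.035],"delta_rot":[0,0,0],"fingers":-1},{"dp":[0,0,0.035],"delta_rot":[0,0,0],"fingers":-1},{"dp":[0,0,0.035],"delta_rot":[0,0,0],"fingers":-1},{"dp":[0,0,0.035],"delta_rot":[0,0,0],"fingers":-1},{"dp":[0,0,0.035],"delta_rot":[0,0,0],"fingers":-1},{"dp":[0,0,0.02],"delta_rot":[0,0,0],"fingers":-1},{"dp":[0,0,0.01],"delta_rot":[0,0,0],"fingers":-1},{"dp":[0,0,0.004],"delta_rot":[0,0,0],"fingers":-1},{"dp":[0,0,0],"delta_rot":[0,0,0],"fingers":-1},{"dp":[0,0,0],"delta_rot":[0,0,0],"fingers":-1}]'
python3 st.py .388 .251 .0286 6.5
```

```text
t: 6.22
tcp_pos: [0.3885, 0.2508, 0.0882]
tool_rot: [0.667, 0.745, 0.001, 0.0]
force: [-0.4, 0.3, -2.1]
finger_gap: 0.177
gripper_force: 58.7
t 6.2167 tcp [0.3885 0.2508 0.0882] grasp [0.3886 0.2508 0.0342] y-axis yaw 6.3 z [ 0.001  0.    -1.   ] gap 0.177 gf 58.7 F [-0.4  0.3 -2.1] q6 [ 0.33  0.72  1.99 -0.    0.43  0.22]
dp tool mm (current axes) [ 0.3 -0.5  5.6] units [ 0.0005 -0.001   0.0112] rot deg [ 0.08 -0.02 -0.2 ] units [ 0.0002 -0.     -0.0005]
dp in target axes units [ 0.0005 -0.001   0.0112]
```

```bash
python3 -m crank '[{"dp":[0,0,0.004],"delta_rot":[0,0,0],"fingers":-1},{"dp":[0,0,0.004],"delta_rot":[0,0,0],"fingers":-1},{"dp":[0,0,0.002],"delta_rot":[0,0,0],"fingers":-1},{"dp":[0,0,0],"delta_rot":[0,0,0],"fingers":-1}]'
python3 -m crank '[{"dp":[0,0,0.002],"delta_rot":[0,0,0],"fingers":-1},{"dp":[0,0,0],"delta_rot":[0,0,0],"fingers":-1}]'
```

```text
t: 6.55
tcp_pos: [0.388, 0.2507, 0.0828]
tool_rot: [0.667, 0.745, 0.0, 0.0]
force: [-0.2, -0.4, -2.0]
finger_gap: 0.173
gripper_force: 58.7
t: 6.72
tcp_pos: [0.388, 0.2507, 0.0826]
tool_rot: [0.667, 0.745, 0.0, 0.0]
force: [-1.0, -0.5, 7.1]
finger_gap: 0.176
gripper_force: 59.8
```

```bash
python3 -m crank '[{"dp":[0,0,0],"delta_rot":[0,0,0],"fingers":-0.4},{"dp":[0,0,0],"delta_rot":[0,0,0],"fingers":-0.2},{"dp":[0,0,0],"delta_rot":[0,0,0],"fingers":0},{"dp":[0,0,0],"delta_rot":[0,0,0],"fingers":0},{"dp":[0,0,0],"delta_rot":[0,0,0],"fingers":0},{"dp":[0,0,-0.02],"delta_rot":[0,0,0],"fingers":0},{"dp":[0,0,-0.04],"delta_rot":[0,0,0],"fingers":0},{"dp":[0,0,-0.07],"delta_rot":[0,0,0],"fingers":0},{"dp":[0,0,-0.07],"delta_rot":[0,0,0],"fingers":0},{"dp":[0,0,-0.07],"delta_rot":[0,0,0],"fingers":0},{"dp":[0,0,-0.03],"delta_rot":[0,0,0],"fingers":0},{"dp":[0,0,0],"delta_rot":[0,0,0],"fingers":0}]'
python3 - <<'E'
from h import *
def proj(n,p):
    cm=manip.camera_model(n);c=R.from_quat(cm['attitude']).inv().apply(np.array(p)-cm['origin']);return np.array([cm['cx']+cm['fx']*c[0]/-c[2],cm['cy']-cm['fy']*c[1]/-c[2]])
a,d=manip.snapshot('top');b,_=manip.snapshot('side')
cv2.imwrite('pics/t3.png',a[:,:,::-1]);cv2.imwrite('pics/s3.png',b[:,:,::-1])
P=cloud('top',d)
a=a.astype(int);
m=np.zeros(a.shape[:2],np.uint8);m[172:206,185:228]=(a.min(2)[172:206,185:228]>165)
n,l,st,ce=cv2.connectedComponentsWithStats(m)
for i in range(1,n):
    if st[i,4]<10: continue
    v,u=np.nonzero(l==i);zz=P[l==i][:,2];print('top cap',ce[i],st[i],'depth z',np.nanpercentile(zz,[10,50,90]).round(4),[plane('top',*ce[i],z)[:2].round(4) for z in(.052,.058)])
m=np.zeros(b.shape[:2],np.uint8);m[195:260,190:262]=(b.min(2)[195:260,190:262]>140)
n,l,st,ce=cv2.connectedComponentsWithStats(m)
for i in range(1,n):
    if st[i,4]>5: print('side',ce[i].round(1),st[i])
# expected pockets for center (.527,.2505), yaw 6.5
for s in(1,-1):
    y=np.radians(6.5);p=np.array([.527-s*.045*np.sin(y),.2505+s*.045*np.cos(y)])
    print('pocket',p.round(4),[ (h,proj('side',[*p,h]).round(1),proj('top',[*p,h]).round(1)) for h in(.052,.058)])
A=cv2.resize(a[165:265,150:270].astype(np.uint8),(480,400));B=cv2.resize(b[170:290,170:266],(320,400))
cv2.imwrite('pics/v3.png',np.hstack([A,B])[:,:,::-1])
E
```

```text
t: 7.72
tcp_pos: [0.3895, 0.2513, 0.2359]
tool_rot: [0.667, 0.745, 0.004, 0.002]
force: [-0.1, 0.0, -0.4]
finger_gap: 0.499
gripper_force: 0.0
top cap [220.27272727 191.18181818] [218 189   6   5  22] depth z [0.0543 0.0594 0.0623] [array([0.5331, 0.2061]), array([0.533 , 0.2057])]
top cap [192.74074074 194.92592593] [190 193   6   5  27] depth z [0.0481 0.0517 0.0546] [array([0.5225, 0.2958]), array([0.5224, 0.2949])]
side [247.7 195.4] [246 195   4   2   7]
side [241.7 202.1] [239 201   7   3  14]
side [233.1 210.9] [230 209   7   5  28]
side [233.4 220.7] [230 219   8   5  29]
side [196.5 226.2] [195 225   4   3  10]
side [213.4 229.7] [207 228  12   5  41]
side [202.7 236.7] [199 235   8   4  21]
side [216.  238.3] [213 237   7   4  20]
pocket [0.5219 0.2952] [(0.052, array([215.2, 229.3]), array([192.9, 195.1])), (0.058, array([215.1, 227.1]), array([192.6, 195.1]))]
pocket [0.5321 0.2058] [(0.052, array([233.5, 212.9]), array([220.4, 191.5])), (0.058, array([233.5, 210.8]), array([220.2, 191.4]))]
```

View pics/v3.png

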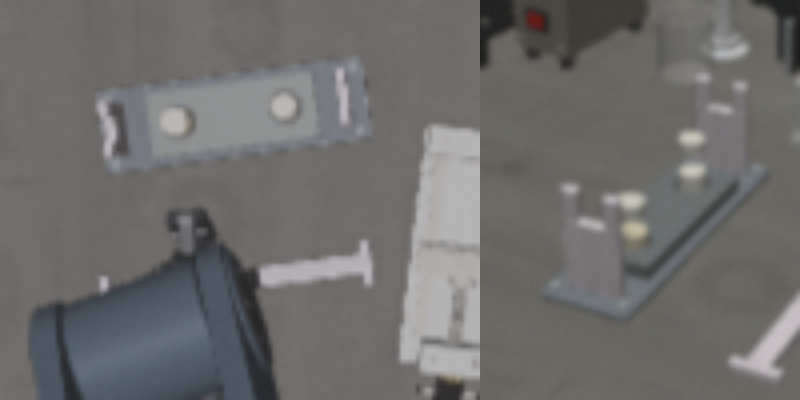

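The bar lies flat on the worktop with both vials still in their pockets. The caps measure tall (−y) at (0.5325, 0.206) and short (+y) at (0.522, 0.2955), and the two views agree.

```bash
python3 st.py .5325 .206 .15 6.5
```

```text
t 7.8167 tcp [0.3878 0.2506 0.2325] grasp [0.3878 0.2506 0.1785] y-axis yaw 6.3 z [ 0.002  0.001 -1.   ] gap 0.497 gf 0.0 F [-0.9  0.9 -0.3] q6 [ 0.33  0.43  1.91 -0.    0.81  0.22]
dp tool mm (current axes) [-60.3 138.9  28.7] units [-0.1205  0.2778  0.0574] rot deg [ 0.09 -0.02 -0.19] units [ 0.0003 -0.0001 -0.0005]
dp in target axes units [-0.1214  0.2775  0.057 ]
```

```bash
python3 -m crank '[{"dp":[-0.015,0.035,0],"delta_rot":[0,0,0],"fingers":0},{"dp":[-0.015,0.035,0],"delta_rot":[0,0,0],"fingers":0},{"dp":[-0.015,0.035,0],"delta_rot":[0,0,0],"fingers":0},{"dp":[-0.015,0.035,0],"delta_rot":[0,0,0],"fingers":0},{"dp":[-0.015,0.035,0.01],"delta_rot":[0,0,0],"fingers":0},{"dp":[-0.015,0.035,0.01],"delta_rot":[0,0,0],"fingers":0},{"dp":[-0.015,0.035,0.02],"delta_rot":[0,0,0],"fingers":0},{"dp":[-0.016,0.0325,0.02],"delta_rot":[0,0,0],"fingers":0},{"dp":[0,0,0],"delta_rot":[0,0,0],"fingers":0},{"dp":[0,0,0],"delta_rot":[0,0,0],"fingers":0}]' 30
python3 st.py .5325 .206 .054 6.5
```

```text
t: 8.65
tcp_pos: [0.5317, 0.2051, 0.1992]
tool_rot: [0.668, 0.744, -0.002, -0.002]
force: [0.7, -1.0, 0.6]
finger_gap: 0.5
gripper_force: 0.0
t 8.65 tcp [0.5317 0.2051 0.1992] grasp [0.5314 0.205  0.1452] y-axis yaw 6.2 z [-0.005 -0.001 -1.   ] gap 0.5 gf 0.0 F [ 0.7 -1.   0.6] q6 [0.17 0.6  1.66 0.   0.89 0.06]
dp tool mm (current axes) [ 0.9  1.4 91.2] units [0.0017 0.0029 0.1824] rot deg [-0.32  0.01 -0.27] units [-0.0009  0.     -0.0007]
dp in target axes units [0.0017 0.0019 0.1824]
```

```bash
python3 -m crank '[{"dp":[0.0015,0.001,0.02],"delta_rot":[0,0,0],"fingers":0},{"dp":[0,0,0.04],"delta_rot":[0,0,0],"fingers":0},{"dp":[0,0,0.04],"delta_rot":[0,0,0],"fingers":0},{"dp":[0,0,0.04],"delta_rot":[0,0,0],"fingers":0},{"dp":[0,0,0.02],"delta_rot":[0,0,0],"fingers":0},{"dp":[0,0,0.016],"delta_rot":[0,0,0],"fingers":0},{"dp":[0,0,0],"delta_rot":[0,0,0],"fingers":-0.2},{"dp":[0,0,0],"delta_rot":[0,0,0],"fingers":-0.2},{"dp":[0,0,0],"delta_rot":[0,0,0],"fingers":-0.2}]'
python3 st.py .5325 .206 .054 6.5
```

```text
t: 9.4
tcp_pos: [0.5333, 0.2068, 0.1145]
tool_rot: [0.667, 0.745, 0.001, 0.0]
force: [0.3, 0.3, -0.1]
finger_gap: 0.398
gripper_force: 0.0
t 9.4 tcp [0.5333 0.2068 0.1145] grasp [0.5334 0.2068 0.0605] y-axis yaw 6.3 z [ 0.002  0.    -1.   ] gap 0.398 gf 0.0 F [ 0.3  0.3 -0.1] q6 [0.17 0.73 1.7  0.   0.7  0.06]
dp tool mm (current axes) [-0.7 -0.9  6.5] units [-0.0014 -0.0019  0.0131] rot deg [ 0.09 -0.01 -0.18] units [ 0.0003 -0.     -0.0005]
dp in target axes units [-0.0014 -0.0018  0.0131]
```

```bash
python3 -m crank '[{"dp":[-0.001,-0.0015,0.006],"delta_rot":[0,0,0],"fingers":-0.2},{"dp":[0,0,0.006],"delta_rot":[0,0,0],"fingers":-0.2},{"dp":[0,0,0],"delta_rot":[0,0,0],"fingers":-0.3},{"dp":[0,0,0],"delta_rot":[0,0,0],"fingers":-0.4},{"dp":[0,0,0],"delta_rot":[0,0,0],"fingers":-0.5},{"dp":[0,0,0],"delta_rot":[0,0,0],"fingers":-1},{"dp":[0,0,0],"delta_rot":[0,0,0],"fingers":-1},{"dp":[0,0,0],"delta_rot":[0,0,0],"fingers":-1},{"dp":[0,0,0],"delta_rot":[0,0,0],"fingers":-1}]' 30
python3 -m crank '[{"dp":[0,0,-0.01],"delta_rot":[0,0,0],"fingers":-1},{"dp":[0,0,-0.02],"delta_rot":[0,0,0],"fingers":-1},{"dp":[0,0,-0.04],"delta_rot":[0,0,0],"fingers":-1},{"dp":[0,0,-0.05],"delta_rot":[0,0,0],"fingers":-1},{"dp":[0,0,-0.05],"delta_rot":[0,0,0],"fingers":-1},{"dp":[0,0,-0.03],"delta_rot":[0,0,0],"fingers":-1},{"dp":[0,0,0],"delta_rot":[0,0,0],"fingers":-1}]'
python3 st.py .42 .206 .154 6.5
python3 - <<'E'
from h import *
b,_=manip.snapshot('side')
cv2.imwrite('pics/v4.png',cv2.resize(b[120:280,160:320,::-1],None,fx=3,fy=3))
E
```

```text
t: 10.15
tcp_pos: [0.5323, 0.206, 0.108]
tool_rot: [0.667, 0.745, 0.0, 0.0]
force: [-0.0, 0.8, 3.3]
finger_gap: 0.242
gripper_force: 29.4
t: 10.73
tcp_pos: [0.5343, 0.2064, 0.212]
tool_rot: [0.667, 0.745, 0.003, 0.003]
force: [0.4, 0.1, -0.3]
finger_gap: 0.235
gripper_force: 29.4
t 10.7333 tcp [0.5343 0.2064 0.212 ] grasp [0.5347 0.2065 0.158 ] y-axis yaw 6.3 z [ 0.008  0.002 -1.   ] gap 0.235 gf 29.4 F [ 0.4  0.1 -0.3] q6 [0.17 0.58 1.65 0.   0.9  0.06]
dp tool mm (current axes) [  12.1 -113.7    3. ] units [ 0.0243 -0.2273  0.006 ] rot deg [ 0.49 -0.03 -0.18] units [ 0.0014 -0.0001 -0.0005]
dp in target axes units [ 0.025  -0.2272  0.0079]
```

View pics/v4.png

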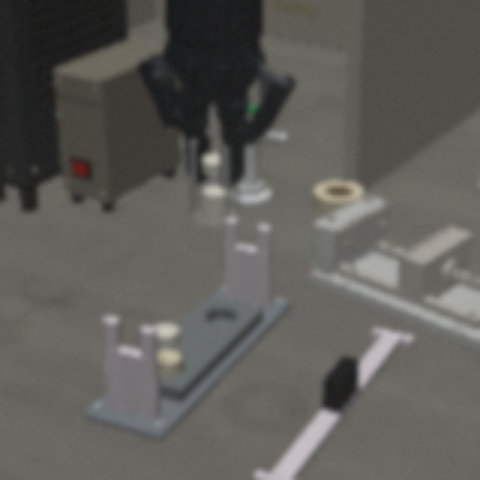

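The side view shows the tall vial held upright at crop (212,190), with its pocket empty. The short vial is still seated and the bar lies flat.

```bash
python3 -m crank '[{"dp":[0.004,-0.025,0],"delta_rot":[0,0,0],"fingers":-1},{"dp":[0.004,-0.045,0],"delta_rot":[0,0,0],"fingers":-1},{"dp":[0.004,-0.045,0],"delta_rot":[0,0,0],"fingers":-1},{"dp":[0.004,-0.045,0],"delta_rot":[0,0,0],"fingers":-1},{"dp":[0.004,-0.045,0],"delta_rot":[0,0,0],"fingers":-1},{"dp":[0.004,-0.022,0],"delta_rot":[0,0,0],"fingers":-1},{"dp":[0,0,0],"delta_rot":[0,0,0.0145],"fingers":-1},{"dp":[0,0,0],"delta_rot":[0,0,0.0145],"fingers":-1},{"dp":[0,0,0],"delta_rot":[0,0,0.0145],"fingers":-1},{"dp":[0,0,0],"delta_rot":[0,0,0.0145],"fingers":-1},{"dp":[0,0,0],"delta_rot":[0,0,0],"fingers":-1},{"dp":[0,0,0],"delta_rot":[0,0,0],"fingers":-1}]'
python3 st.py .397 -.266 .15 -14.3
```

```text
t: 11.78
tcp_pos: [0.4183, 0.2055, 0.2073]
tool_rot: [0.79, 0.613, -0.0, -0.0]
force: [0.0, -0.2, -0.7]
finger_gap: 0.24
gripper_force: 29.4
t 11.7833 tcp [0.4183 0.2055 0.2073] grasp [0.4183 0.2054 0.1533] y-axis yaw -14.4 z [-0. -0. -1.] gap 0.24 gf 29.4 F [ 0.  -0.2 -0.7] q6 [ 0.22  0.48  1.92 -0.    0.75  0.47]
dp tool mm (current axes) [-461.9   96.9    3.4] units [-0.9237  0.1939  0.0067] rot deg [-0.02  0.01 -0.14] units [-0.0001  0.     -0.0004]
dp in target axes units [-0.9242  0.1916  0.0066]
```

```bash
python3 -m crank '[{"dp":[-0.03,0.006,0],"delta_rot":[0,0,0],"fingers":-1},{"dp":[-0.05,0.010,0],"delta_rot":[0,0,0],"fingers":-1},{"dp":[-0.07,0.0145,0],"delta_rot":[0,0,0],"fingers":-1},{"dp":[-0.07,0.0145,0],"delta_rot":[0,0,0],"fingers":-1},{"dp":[-0.07,0.0145,0],"delta_rot":[0,0,0],"fingers":-1},{"dp":[-0.07,0.0145,0],"delta_rot":[0,0,0],"fingers":-1},{"dp":[-0.07,0.0145,0],"delta_rot":[0,0,0],"fingers":-1},{"dp":[-0.07,0.0145,0],"delta_rot":[0,0,0],"fingers":-1},{"dp":[-0.07,0.0145,0],"delta_rot":[0,0,0],"fingers":-1},{"dp":[-0.07,0.0145,0],"delta_rot":[0,0,0],"fingers":-1},{"dp":[-0.07,0.0145,0],"delta_rot":[0,0,0],"fingers":-1},{"dp":[-0.07,0.0145,0],"delta_rot":[0,0,0],"fingers":-1}]'
python3 -m crank '[{"dp":[-0.07,0.0145,0],"delta_rot":[0,0,0],"fingers":-1},{"dp":[-0.05,0.010,0],"delta_rot":[0,0,0],"fingers":-1},{"dp":[-0.02,0.004,0],"delta_rot":[0,0,0],"fingers":-1},{"dp":[0,0,0],"delta_rot":[0,0,0],"fingers":-1},{"dp":[0,0,0],"delta_rot":[0,0,0],"fingers":-1},{"dp":[0,0,0],"delta_rot":[0,0,0],"fingers":-1}]'
python3 st.py .397 -.266 .089 -14.3
```

```text
t: 12.78
tcp_pos: [0.3975, -0.1943, 0.2075]
tool_rot: [0.791, 0.612, 0.0, -0.0]
force: [0.6, 0.7, -0.6]
finger_gap: 0.243
gripper_force: 29.4
t: 13.28
tcp_pos: [0.3935, -0.2617, 0.2074]
tool_rot: [0.791, 0.612, 0.0, -0.001]
force: [-1.2, 0.2, 0.0]
finger_gap: 0.243
gripper_force: 29.4
t 13.2833 tcp [ 0.3935 -0.2617  0.2074] grasp [ 0.3934 -0.2615  0.1534] y-axis yaw -14.5 z [-0.002  0.002 -1.   ] gap 0.243 gf 29.4 F [-1.2  0.2  0. ] q6 [-0.82  0.48  1.9   0.    0.76 -0.57]
dp tool mm (current axes) [-3.4  4.6 64.4] units [-0.0069  0.0092  0.1287] rot deg [-0.12 -0.1  -0.18] units [-0.0003 -0.0003 -0.0005]
dp in target axes units [-0.0067  0.0089  0.1288]
```

```bash
python3 -m crank '[{"dp":[-0.006,0.008,0.02],"delta_rot":[0,0,0],"fingers":-1},{"dp":[0,0,0.03],"delta_rot":[0,0,0],"fingers":-1},{"dp":[0,0,0.03],"delta_rot":[0,0,0],"fingers":-1},{"dp":[0,0,0.02],"delta_rot":[0,0,0],"fingers":-1},{"dp":[0,0,0.012],"delta_rot":[0,0,0],"fingers":-1},{"dp":[0,0,0.006],"delta_rot":[0,0,0],"fingers":-1},{"dp":[0,0,0],"delta_rot":[0,0,0],"fingers":-1},{"dp":[0,0,0],"delta_rot":[0,0,0],"fingers":-1}]'
python3 st.py .397 -.266 .088 -14.3
```

```text
t: 13.95
tcp_pos: [0.3974, -0.2672, 0.1488]
tool_rot: [0.791, 0.612, 0.0, 0.0]
force: [0.0, -0.0, -0.4]
finger_gap: 0.239
gripper_force: 29.4
t 13.95 tcp [ 0.3974 -0.2672  0.1488] grasp [ 0.3974 -0.2672  0.0948] y-axis yaw -14.5 z [ 0. -0. -1.] gap 0.239 gf 29.4 F [ 0.  -0.  -0.4] q6 [-0.83  0.6   1.92  0.    0.61 -0.57]
dp tool mm (current axes) [ 1.1 -0.7  6.8] units [ 0.0021 -0.0014  0.0135] rot deg [ 0.    0.   -0.23] units [ 0.      0.     -0.0006]
dp in target axes units [ 0.0021 -0.0014  0.0135]
```

```bash
python3 -m crank '[{"dp":[0,0,0.005],"delta_rot":[0,0,0],"fingers":-1},{"dp":[0,0,0.005],"delta_rot":[0,0,0],"fingers":-1},{"dp":[0,0,0],"delta_rot":[0,0,0],"fingers":-1},{"dp":[0,0,0],"delta_rot":[0,0,0],"fingers":-1}]'
python3 -m crank '[{"dp":[0,0,0.002],"delta_rot":[0,0,0],"fingers":-1},{"dp":[0,0,0],"delta_rot":[0,0,0],"fingers":-1},{"dp":[0,0,0],"delta_rot":[0,0,0],"fingers":-1}]'
python3 -m crank '[{"dp":[0,0,0.002],"delta_rot":[0,0,0],"fingers":-1},{"dp":[0,0,0],"delta_rot":[0,0,0],"fingers":-1},{"dp":[0,0,0],"delta_rot":[0,0,0],"fingers":-1}]'
```

```text
t: 14.28
tcp_pos: [0.3972, -0.2676, 0.1438]
tool_rot: [0.791, 0.612, 0.0, 0.0]
force: [-0.8, 0.5, 0.6]
finger_gap: 0.242
gripper_force: 29.4
t: 14.53
tcp_pos: [0.3972, -0.2676, 0.1428]
tool_rot: [0.791, 0.612, -0.0, 0.0]
force: [0.2, 0.3, -0.6]
finger_gap: 0.242
gripper_force: 29.4
t: 14.78
tcp_pos: [0.3972, -0.2676, 0.1419]
tool_rot: [0.791, 0.612, -0.0, 0.0]
force: [-0.0, 0.3, 2.6]
finger_gap: 0.24
gripper_force: 29.7
```

```bash
python3 -m crank '[{"dp":[0,0,0],"delta_rot":[0,0,0],"fingers":-0.45},{"dp":[0,0,0],"delta_rot":[0,0,0],"fingers":-0.4},{"dp":[0,0,0],"delta_rot":[0,0,0],"fingers":-0.3},{"dp":[0,0,0],"delta_rot":[0,0,0],"fingers":-0.1},{"dp":[0,0,0],"delta_rot":[0,0,0],"fingers":0},{"dp":[0,0,0],"delta_rot":[0,0,0],"fingers":0},{"dp":[0,0,-0.02],"delta_rot":[0,0,0],"fingers":0},{"dp":[0,0,-0.04],"delta_rot":[0,0,0],"fingers":0},{"dp":[0,0,-0.05],"delta_rot":[0,0,0],"fingers":0},{"dp":[0,0,-0.03],"delta_rot":[0,0,0],"fingers":0},{"dp":[0,0,0],"delta_rot":[0,0,0],"fingers":0},{"dp":[0,0,0],"delta_rot":[0,0,0],"fingers":0}]'
python3 st.py .42 .205 .15 -14.5
python3 - <<'E'
from h import *
b,_=manip.snapshot('side');
cv2.imwrite('pics/v5.png',cv2.resize(b[120:280,240:400,::-1],None,fx=3,fy=3))
E
```

```text
t: 15.78
tcp_pos: [0.3974, -0.2677, 0.2123]
tool_rot: [0.791, 0.612, 0.0, 0.001]
force: [0.0, 0.0, -0.6]
finger_gap: 0.499
gripper_force: 0.0
t 15.7833 tcp [ 0.3974 -0.2677  0.2123] grasp [ 0.3975 -0.2678  0.1583] y-axis yaw -14.6 z [ 0.001 -0.002 -1.   ] gap 0.499 gf 0.0 F [ 0.   0.  -0.6] q6 [-0.83  0.48  1.88 -0.    0.78 -0.57]
dp tool mm (current axes) [463.2 -97.1   7.6] units [ 0.9265 -0.1941  0.0153] rot deg [ 0.1   0.07 -0.07] units [ 0.0003  0.0002 -0.0002]
dp in target axes units [ 0.9267 -0.193   0.0167]
```

View pics/v5.png

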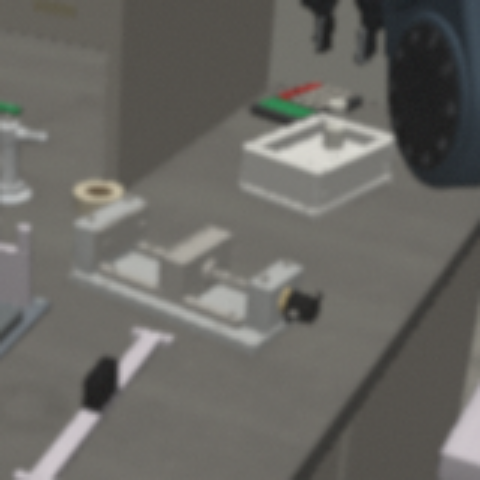

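The side view shows the tall vial standing upright in the tray at crop (333,130). I'll go back for the short one.

```bash
python3 -m crank '[{"dp":[0.03,-0.006,0],"delta_rot":[0,0,0],"fingers":0},{"dp":[0.05,-0.010,0],"delta_rot":[0,0,0],"fingers":0},{"dp":[0.07,-0.0145,0],"delta_rot":[0,0,0],"fingers":0},{"dp":[0.07,-0.0145,0],"delta_rot":[0,0,0],"fingers":0},{"dp":[0.07,-0.0145,0],"delta_rot":[0,0,0],"fingers":0},{"dp":[0.07,-0.0145,0],"delta_rot":[0,0,0],"fingers":0},{"dp":[0.07,-0.0145,0],"delta_rot":[0,0,0],"fingers":0},{"dp":[0.07,-0.0145,0],"delta_rot":[0,0,0],"fingers":0},{"dp":[0.07,-0.0145,0],"delta_rot":[0,0,0],"fingers":0},{"dp":[0.07,-0.0145,0],"delta_rot":[0,0,0],"fingers":0},{"dp":[0.07,-0.0145,0],"delta_rot":[0,0,0],"fingers":0},{"dp":[0.07,-0.0145,0],"delta_rot":[0,0,0],"fingers":0}]'
python3 -m crank '[{"dp":[0.07,-0.0145,0],"delta_rot":[0,0,0],"fingers":0},{"dp":[0.07,-0.01,0],"delta_rot":[0,0,0],"fingers":0},{"dp":[0.07,0,0],"delta_rot":[0,0,0],"fingers":0},{"dp":[0.03,0,0],"delta_rot":[0,0,0],"fingers":0},{"dp":[0,0,0],"delta_rot":[0,0,-0.0145],"fingers":0},{"dp":[0,0,0],"delta_rot":[0,0,-0.0145],"fingers":0},{"dp":[0,0,0],"delta_rot":[0,0,-0.0145],"fingers":0},{"dp":[0,0,0],"delta_rot":[0,0,-0.0145],"fingers":0},{"dp":[0,0,0],"delta_rot":[0,0,0],"fingers":0},{"dp":[0,0,0],"delta_rot":[0,0,0],"fingers":0}]'
python3 st.py .522 .2955 .15 6.5
```

```text
t: 16.83
tcp_pos: [0.4154, 0.1326, 0.2106]
tool_rot: [0.791, 0.612, -0.001, -0.001]
force: [1.1, 0.2, 0.9]
finger_gap: 0.5
gripper_force: 0.0
t: 17.67
tcp_pos: [0.4343, 0.2496, 0.2107]
tool_rot: [0.668, 0.744, -0.001, -0.001]
force: [-0.1, 0.9, 0.1]
finger_gap: 0.505
gripper_force: 0.0
t 17.6667 tcp [0.4343 0.2496 0.2107] grasp [0.4341 0.2496 0.1567] y-axis yaw 6.2 z [-0.003 -0.001 -1.   ] gap 0.505 gf 0.0 F [-0.1  0.9  0.1] q6 [0.3  0.51 1.83 0.   0.81 0.19]
dp tool mm (current axes) [36.1 92.2  6.4] units [0.0723 0.1843 0.0127] rot deg [-0.17  0.02 -0.3 ] units [-0.0005  0.0001 -0.0008]
dp in target axes units [0.0713 0.1846 0.0133]
```

```bash
python3 -m crank '[{"dp":[0.012,0.03,0],"delta_rot":[0,0,-0.001],"fingers":0},{"dp":[0.015,0.04,0],"delta_rot":[0,0,0],"fingers":0},{"dp":[0.015,0.04,0],"delta_rot":[0,0,0],"fingers":0},{"dp":[0.015,0.04,0],"delta_rot":[0,0,0],"fingers":0},{"dp":[0.0145,0.0345,0],"delta_rot":[0,0,0],"fingers":-0.2},{"dp":[0,0,0.03],"delta_rot":[0,0,0],"fingers":-0.2},{"dp":[0,0,0.04],"delta_rot":[0,0,0],"fingers":-0.2},{"dp":[0,0,0.04],"delta_rot":[0,0,0],"fingers":-0.2},{"dp":[0,0,0.02],"delta_rot":[0,0,0],"fingers":-0.2},{"dp":[0,0,0],"delta_rot":[0,0,0],"fingers":-0.2},{"dp":[0,0,0],"delta_rot":[0,0,0],"fingers":-0.2},{"dp":[0,0,0],"delta_rot":[0,0,0],"fingers":-0.2}]'
python3 st.py .522 .2955 .05 6.5
```

```text
t: 18.67
tcp_pos: [0.5236, 0.2958, 0.1474]
tool_rot: [0.665, 0.747, 0.001, 0.0]
force: [0.4, 0.6, -0.1]
finger_gap: 0.397
gripper_force: 0.0
t 18.6667 tcp [0.5236 0.2958 0.1474] grasp [0.5237 0.2958 0.0934] y-axis yaw 6.6 z [ 0.001  0.    -1.   ] gap 0.397 gf 0.0 F [ 0.4  0.6 -0.1] q6 [0.33 0.71 1.61 0.   0.82 0.21]
dp tool mm (current axes) [-0.1 -1.7 43.4] units [-0.0002 -0.0034  0.0868] rot deg [ 0.07 -0.02  0.14] units [ 0.0002 -0.      0.0004]
dp in target axes units [-0.0001 -0.0033  0.0868]
```

```bash
python3 -m crank '[{"dp":[0,-0.003,0.01],"delta_rot":[0,0,0],"fingers":-0.2},{"dp":[0,0,0.03],"delta_rot":[0,0,0],"fingers":-0.2},{"dp":[0,0,0.03],"delta_rot":[0,0,0],"fingers":-0.2},{"dp":[0,0,0.017],"delta_rot":[0,0,0],"fingers":-0.2},{"dp":[0,0,0],"delta_rot":[0,0,0],"fingers":-0.2},{"dp":[0,0,0],"delta_rot":[0,0,0],"fingers":-0.2}]'
python3 st.py .522 .2955 .05 6.5
```

```text
t: 19.17
tcp_pos: [0.5218, 0.2954, 0.1033]
tool_rot: [0.665, 0.747, -0.0, -0.0]
force: [0.1, 0.2, 0.3]
finger_gap: 0.398
gripper_force: 0.0
t 19.1667 tcp [0.5218 0.2954 0.1033] grasp [0.5217 0.2954 0.0493] y-axis yaw 6.7 z [-0. -0. -1.] gap 0.398 gf 0.0 F [0.1 0.2 0.3] q6 [0.33 0.77 1.63 0.   0.74 0.21]
dp tool mm (current axes) [ 0.1  0.3 -0.7] units [ 0.0002  0.0005 -0.0014] rot deg [-0.01  0.    0.16] units [-0.      0.      0.0005]
dp in target axes units [ 0.0002  0.0005 -0.0014]
```

```bash
python3 -m crank '[{"dp":[0,0,0],"delta_rot":[0,0,0],"fingers":-0.3},{"dp":[0,0,0],"delta_rot":[0,0,0],"fingers":-0.4},{"dp":[0,0,0],"delta_rot":[0,0,0],"fingers":-0.5},{"dp":[0,0,0],"delta_rot":[0,0,0],"fingers":-1},{"dp":[0,0,0],"delta_rot":[0,0,0],"fingers":-1},{"dp":[0,0,0],"delta_rot":[0,0,0],"fingers":-1},{"dp":[0,0,0],"delta_rot":[0,0,0],"fingers":-1}]' 30
python3 -m crank '[{"dp":[0,0,-0.01],"delta_rot":[0,0,0],"fingers":-1},{"dp":[0,0,-0.02],"delta_rot":[0,0,0],"fingers":-1},{"dp":[0,0,-0.04],"delta_rot":[0,0,0],"fingers":-1},{"dp":[0,0,-0.05],"delta_rot":[0,0,0],"fingers":-1},{"dp":[0,0,-0.05],"delta_rot":[0,0,0],"fingers":-1},{"dp":[0,0,-0.04],"delta_rot":[0,0,0],"fingers":-1},{"dp":[0,0,0],"delta_rot":[0,0,0],"fingers":-1},{"dp":[0,0,0],"delta_rot":[0,0,0],"fingers":-1}]'
python3 st.py .425 .25 .155 6.5
```

```text
t: 19.75
tcp_pos: [0.5223, 0.2956, 0.1042]
tool_rot: [0.665, 0.747, 0.001, 0.0]
force: [0.1, -0.5, 5.8]
finger_gap: 0.261
gripper_force: 29.6
t: 20.42
tcp_pos: [0.5222, 0.2955, 0.2098]
tool_rot: [0.665, 0.747, 0.001, 0.001]
force: [-0.9, -0.1, -0.0]
finger_gap: 0.261
gripper_force: 29.5
t 20.4167 tcp [0.5222 0.2955 0.2098] grasp [0.5224 0.2956 0.1558] y-axis yaw 6.7 z [ 0.003  0.001 -1.   ] gap 0.261 gf 29.5 F [-0.9 -0.1 -0. ] q6 [ 0.33  0.61  1.58 -0.    0.94  0.21]
dp tool mm (current axes) [ -33.9 -101.9    0.5] units [-0.0679 -0.2038  0.001 ] rot deg [ 0.18 -0.04  0.17] units [ 0.0005 -0.0001  0.0005]
dp in target axes units [-0.0685 -0.2035  0.0017]
```

```bash
python3 -m crank '[{"dp":[-0.008,-0.024,0],"delta_rot":[0,0,0],"fingers":-1},{"dp":[-0.015,-0.045,0],"delta_rot":[0,0,0],"fingers":-1},{"dp":[-0.015,-0.045,0],"delta_rot":[0,0,0],"fingers":-1},{"dp":[-0.015,-0.045,0],"delta_rot":[0,0,0],"fingers":-1},{"dp":[-0.015,-0.045,0],"delta_rot":[0,0,0],"fingers":-1},{"dp":[0,0,0],"delta_rot":[0,0,0.0145],"fingers":-1},{"dp":[0,0,0],"delta_rot":[0,0,0.0145],"fingers":-1},{"dp":[0,0,0],"delta_rot":[0,0,0.0145],"fingers":-1},{"dp":[0,0,0],"delta_rot":[0,0,0.0145],"fingers":-1},{"dp":[0,0,0],"delta_rot":[0,0,0],"fingers":-1},{"dp":[0,0,0],"delta_rot":[0,0,0],"fingers":-1}]'
python3 st.py .411 -.211 .15 -14.3
```

```text
t: 21.33
tcp_pos: [0.4237, 0.2495, 0.2073]
tool_rot: [0.788, 0.615, -0.001, -0.0]
force: [0.0, -0.3, 0.2]
finger_gap: 0.262
gripper_force: 29.5
t 21.3333 tcp [0.4237 0.2495 0.2073] grasp [0.4236 0.2495 0.1533] y-axis yaw -14.1 z [-0.002 -0.001 -1.   ] gap 0.262 gf 29.5 F [ 0.  -0.3  0.2] q6 [ 0.3   0.5   1.85 -0.    0.79  0.55]
dp tool mm (current axes) [-449.8   99.7    3.7] units [-0.8995  0.1994  0.0073] rot deg [-0.12  0.08  0.22] units [-0.0003  0.0002  0.0006]
dp in target axes units [-0.8988  0.2029  0.0065]
```

```bash
python3 -m crank '[{"dp":[-0.03,0.0065,0],"delta_rot":[0,0,0],"fingers":-1},{"dp":[-0.05,0.011,0],"delta_rot":[0,0,0],"fingers":-1},{"dp":[-0.07,0.0155,0],"delta_rot":[0,0,0],"fingers":-1},{"dp":[-0.07,0.0155,0],"delta_rot":[0,0,0],"fingers":-1},{"dp":[-0.07,0.0155,0],"delta_rot":[0,0,0],"fingers":-1},{"dp":[-0.07,0.0155,0],"delta_rot":[0,0,0],"fingers":-1},{"dp":[-0.07,0.0155,0],"delta_rot":[0,0,0],"fingers":-1},{"dp":[-0.07,0.0155,0],"delta_rot":[0,0,0],"fingers":-1},{"dp":[-0.07,0.0155,0],"delta_rot":[0,0,0],"fingers":-1},{"dp":[-0.07,0.0155,0],"delta_rot":[0,0,0],"fingers":-1},{"dp":[-0.07,0.0155,0],"delta_rot":[0,0,0],"fingers":-1},{"dp":[-0.07,0.0155,0],"delta_rot":[0,0,0],"fingers":-1}]'
python3 -m crank '[{"dp":[-0.07,0.0155,0],"delta_rot":[0,0,0],"fingers":-1},{"dp":[-0.04,0.009,0],"delta_rot":[0,0,0],"fingers":-1},{"dp":[-0.0105,0.002,0],"delta_rot":[0,0,0],"fingers":-1},{"dp":[0,0,0],"delta_rot":[0,0,0],"fingers":-1},{"dp":[0,0,0],"delta_rot":[0,0,0],"fingers":-1},{"dp":[0,0,0],"delta_rot":[0,0,0],"fingers":-1}]'
python3 st.py .411 -.211 .084 -14.3
```

```text
t: 22.33
tcp_pos: [0.4116, -0.1511, 0.2078]
tool_rot: [0.789, 0.615, -0.0, -0.001]
force: [1.3, 0.3, -0.5]
finger_gap: 0.263
gripper_force: 29.5
t: 22.83
tcp_pos: [0.4097, -0.2093, 0.2079]
tool_rot: [0.789, 0.615, -0.0, -0.001]
force: [-0.1, 0.7, 0.5]
finger_gap: 0.257
gripper_force: 29.5
t 22.8333 tcp [ 0.4097 -0.2093  0.2079] grasp [ 0.4096 -0.2092  0.1539] y-axis yaw -14.1 z [-0.002  0.002 -1.   ] gap 0.257 gf 29.5 F [-0.1  0.7  0.5] q6 [-0.72  0.47  1.93  0.    0.74 -0.47]
dp tool mm (current axes) [-1.4  1.9 69.9] units [-0.0028  0.0037  0.1397] rot deg [-0.13 -0.08  0.19] units [-0.0004 -0.0002  0.0005]
dp in target axes units [-0.0026  0.0034  0.1397]
```

```bash
python3 -m crank '[{"dp":[0,0.002,0.02],"delta_rot":[0,0,0],"fingers":-1},{"dp":[0,0,0.03],"delta_rot":[0,0,0],"fingers":-1},{"dp":[0,0,0.03],"delta_rot":[0,0,0],"fingers":-1},{"dp":[0,0,0.02],"delta_rot":[0,0,0],"fingers":-1},{"dp":[0,0,0.016],"delta_rot":[0,0,0],"fingers":-1},{"dp":[0,0,0.006],"delta_rot":[0,0,0],"fingers":-1},{"dp":[0,0,0.006],"delta_rot":[0,0,0],"fingers":-1},{"dp":[0,0,0],"delta_rot":[0,0,0],"fingers":-1},{"dp":[0,0,0],"delta_rot":[0,0,0],"fingers":-1}]'
python3 st.py .411 -.211 .084 -14.3
```

```text
t: 23.58
tcp_pos: [0.4115, -0.2112, 0.1445]
tool_rot: [0.789, 0.614, 0.0, 0.0]
force: [0.0, 0.0, -0.6]
finger_gap: 0.259
gripper_force: 29.5
t 23.5833 tcp [ 0.4115 -0.2112  0.1445] grasp [ 0.4115 -0.2112  0.0905] y-axis yaw -14.2 z [ 0. -0. -1.] gap 0.259 gf 29.5 F [ 0.   0.  -0.6] q6 [-0.72  0.6   1.97  0.    0.57 -0.47]
dp tool mm (current axes) [ 0.1 -0.5  6.5] units [ 0.0002 -0.0011  0.013 ] rot deg [0.03 0.01 0.12] units [0.0001 0.     0.0003]
dp in target axes units [ 0.0002 -0.0011  0.013 ]
```

```bash
python3 -m crank '[{"dp":[0,0,0.005],"delta_rot":[0,0,0],"fingers":-1},{"dp":[0,0,0.004],"delta_rot":[0,0,0],"fingers":-1},{"dp":[0,0,0],"delta_rot":[0,0,0],"fingers":-1},{"dp":[0,0,0],"delta_rot":[0,0,0],"fingers":-1}]'
python3 -m crank '[{"dp":[0,0,0.002],"delta_rot":[0,0,0],"fingers":-1},{"dp":[0,0,0],"delta_rot":[0,0,0],"fingers":-1},{"dp":[0,0,0],"delta_rot":[0,0,0],"fingers":-1}]'
python3 -m crank '[{"dp":[0,0,0.002],"delta_rot":[0,0,0],"fingers":-1},{"dp":[0,0,0],"delta_rot":[0,0,0],"fingers":-1},{"dp":[0,0,0],"delta_rot":[0,0,0],"fingers":-1}]'
```

```text
t: 23.92
tcp_pos: [0.4113, -0.2115, 0.1398]
tool_rot: [0.789, 0.614, 0.0, 0.0]
force: [0.2, 0.3, 0.4]
finger_gap: 0.259
gripper_force: 29.5
t: 24.17
tcp_pos: [0.4113, -0.2114, 0.1387]
tool_rot: [0.789, 0.614, -0.0, 0.0]
force: [0.4, -0.1, -0.4]
finger_gap: 0.256
gripper_force: 29.5
t: 24.42
tcp_pos: [0.4113, -0.2115, 0.1382]
tool_rot: [0.789, 0.614, -0.0, 0.0]
force: [-0.5, -0.2, 5.4]
finger_gap: 0.258
gripper_force: 30.0
```

Contact at the expected height; release, retreat and look.

```bash
python3 -m crank '[{"dp":[0,0,0],"delta_rot":[0,0,0],"fingers":-0.4},{"dp":[0,0,0],"delta_rot":[0,0,0],"fingers":-0.35},{"dp":[0,0,0],"delta_rot":[0,0,0],"fingers":-0.25},{"dp":[0,0,0],"delta_rot":[0,0,0],"fingers":-0.1},{"dp":[0,0,0],"delta_rot":[0,0,0],"fingers":0},{"dp":[0,0,0],"delta_rot":[0,0,0],"fingers":0},{"dp":[0,0,-0.02],"delta_rot":[0,0,0],"fingers":0},{"dp":[0,0,-0.04],"delta_rot":[0,0,0],"fingers":0},{"dp":[0,0,-0.06],"delta_rot":[0,0,0],"fingers":0},{"dp":[0,0,-0.06],"delta_rot":[0,0,0],"fingers":0},{"dp":[0,0,-0.03],"delta_rot":[0,0,0],"fingers":0},{"dp":[0,0,0],"delta_rot":[0,0,0],"fingers":0}]'
python3 -m crank '[{"dp":[0.04,0,0],"delta_rot":[0,0,0],"fingers":0},{"dp":[0.07,0,0],"delta_rot":[0,0,0],"fingers":0},{"dp":[0.07,0,0],"delta_rot":[0,0,0],"fingers":0},{"dp":[0.07,0,0],"delta_rot":[0,0,0],"fingers":0},{"dp":[0.07,0,0],"delta_rot":[0,0,0],"fingers":0},{"dp":[0.03,0,0],"delta_rot":[0,0,0],"fingers":0},{"dp":[0,0,0],"delta_rot":[0,0,0],"fingers":0},{"dp":[0,0,0],"delta_rot":[0,0,0],"fingers":0},{"dp":[0,0,0],"delta_rot":[0,0,0],"fingers":0}]'
python3 - <<'E'
from h import *
a,_=manip.snapshot('top');b,_=manip.snapshot('side')
A=cv2.resize(a[125:265,160:400],(480,280));B=cv2.resize(b[120:280,240:400],(320,320))
A=cv2.copyMakeBorder(A,0,40,0,0,0);cv2.imwrite('pics/v6.png',np.hstack([A,B])[:,:,::-1])
E
```

```text
t: 25.42
tcp_pos: [0.4127, -0.2124, 0.2459]
tool_rot: [0.789, 0.614, 0.001, 0.004]
force: [-0.7, -0.9, 0.7]
finger_gap: 0.5
gripper_force: 0.0
t: 26.17
tcp_pos: [0.454, -0.0422, 0.2421]
tool_rot: [0.789, 0.614, -0.0, -0.0]
force: [0.2, 0.3, -0.7]
finger_gap: 0.499
gripper_force: 0.0
```

View pics/v6.png

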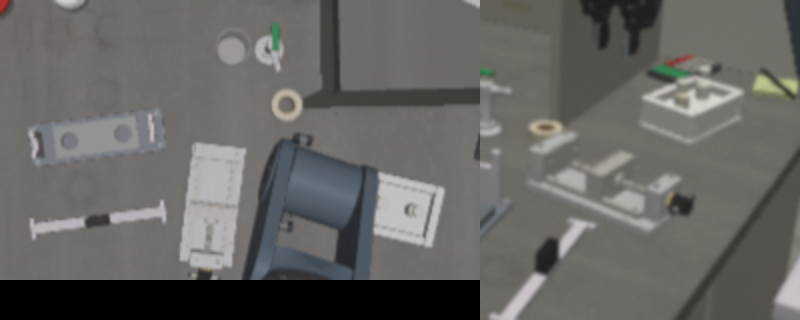

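Top and side views show the bar flat at (98,220), both pockets empty, and two vials standing in the tray (side crop, around (683,100) and (705,90)). The tape roll and beaker have not moved.

```bash
python3 -c "
from station import manip
print(manip.sign_off())"
```

```text
the job is handed in; nothing more can be done
None
```

The job is handed in at about 26 s: the bar lies flat on the worktop clear of the carrier, both vials stand upright in the tray, and the tape roll and beaker were left where they were.

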